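# Overhang the sign-in notebook from the riser

## Robot

A 7-joint arm with a two-finger parallel gripper is mounted at the origin on a cart in front of the work surface, level with it; the furniture and walls round the work are solid. World frame = base frame: x ahead of the robot, y to its left, z up, the work surface at z = 0. Lengths are in mm, angles in rad, forces in N, time in s.
With the tool pointing down it reaches from about 400 to 900 mm from the base axis. Payload 5.5 kg.
Tool frame: the origin (TCP) lies between the finger pads; the fingertips stand 25 mm ahead of it and the grasp point (between the pads) lies 6 mm ahead of it; z points along the fingers, y is the line along which they close (so a half turn about z gives the same grasp; the last joint's range is limited). The gripper opens to 92 mm and grips with 3 to 60 N. Pads are 19 mm wide; open, the fingers measure 130 mm over their backs; the gripper's body (75 mm by 190 mm) begins 47 mm behind the grasp point.
Start: joints at [-0.882, 0.501, -0.427, 1.55, 0.221, 1.138, -0.21], TCP at [268.446, 591.976, 251.729] pointing down, gripper open.
Joint ranges: [-2.88, 2.88], [-0.31, 2.03], [-1.54, 1.56], [0.2, 2.42], [-1.41, 4.55], [0.19, 2.02], [-2.57, 2.57]. Speed limits (rad/s): [2.57, 2.57, 3.14, 3.14, 3.14, 3.14, 3.14].

## Interface

Orientations are given as a unit quaternion [w, x, y, z].
In Python, from workcell import robot, solve_ik, imaging gives the robot as it stands. The module is installed in compiled form; this text tells all that it offers. Calls block until the motion is done:
- robot.goto(position, orientation): joint-space move of the TCP to a pose.
- robot.line_to(position, orientation=None, v=150, contact_N=None): straight line of the TCP; orientation=None keeps the orientation; v is the mean speed in mm/s. With contact_N (N) it stops when the force on the tool has changed by that much, and returns True; else False.
- robot.move_j(angles): joint-space move.
- robot.gripper_open() and robot.close(grip_force=None): open the fingers fully, or close them until they stop; grip_force is the grip in N (None keeps the last).
- robot.hold(seconds).
- solve_ik(position, orientation): joint angles nearest the present ones, or None.
- imaging.grab_frame(name): name is "side" or "top"; returns a dict with "pixels" (384x512x3 uint8, red, green, blue), "K" (3x3 intrinsics, pixels), "k1" (the pictures are not rectified: a ray, as slopes to the right and down, at radius r is drawn at 1 + k1 r^2 times it, then the intrinsics apply), "xyz" and "attitude" of the camera in the world. Camera axes: x right, y up, looking along -z (the intrinsics and any distortion apply to the point x, -y, -z); pixel columns grow to the right and rows downward; lengths in mm; the calibration is good to about 2 mm. A picture is of the moment at which its call begins. There is no depth.
A pose or a line that the arm cannot do raises robot.IKError and nothing moves.
- robot.sign_off(): hands the job in; it is judged then, once.
Readings, each from a call of its own:
- robot.get_time(): time.
- robot.get_joint_positions(): joint angles.
- robot.get_qd(): joint speeds.
- robot.get_joint_efforts(): joint torques, N m.
- robot.get_tool_pos(): TCP position.
- robot.get_tcp_rot(): TCP orientation.
- robot.get_wrist_force(): force on the tool from outside, world axes, zero at the start.
- robot.get_moment(): the same for the moment, N m.
- robot.get_grip_width(): opening from 0.0 (shut) to 1.0 (fully open).
- robot.get_grasp_force(): force on a finger pad.
Only numpy, scipy, OpenCV 4.12 (cv2) and the standard library are available. Lean on these libraries where they do the work, as an engineer would, in place of code of your own. Each camera call takes 0.05 s, during which the arm holds its last target. There are 200 camera calls.

## Task

The black notebook on the low plywood riser is hard to pick up while it lies flat, so make it easy for the next helper: first push the roll of tape over to the side of the riser nearest the robot, out of the notebook's way, then slide the notebook toward the riser's right-hand end (as the robot sees it) until 6 cm of it sticks out past that end, square to the edge. Only push things with the fingers: do not lift or pick up anything, keep the tape and the notebook lying flat on the riser, do not let the notebook hit the tape or stick out over the riser's long sides, and leave everything else where it is.

Things in the scene. Friction and masses are not known exactly. Their poses are not given: they have to be found in the camera images.
- riser: Low plywood riser that does not move: a flat board 340 mm (its x, away from the robot) by 460 mm (its y, to the robot's left), 15 mm thick, on end panels; the flat top is 60 mm above the table. Origin: under its centre, at table height. Stands turned by up to about 0.2 rad. Its -y end is the right-hand end.
- riser_edge (a point): Middle of the top edge of the riser's right-hand end (-y end), on the top surface; axes as the riser's, so -y points out past the end and x runs along the edge.
- notebook: Black rigid notebook lying flat on the riser: 208 mm (its x) by 146 mm (its y) by 12 mm thick, coil-bound, about 0.26 kg. Origin: underside; mid-width is 2 mm to -y of it. +x points toward the riser's right-hand end (within 0.12 rad), +y away from the robot. It slides with ordinary friction and stops with the push. Its rear (-x) end lies 20 mm or more from the riser's left-hand end.
- notebook_centre (a point): Centre of the notebook, 6 mm above its underside; axes as the notebook's.
- notebook_lead (a point): Middle of the notebook's leading short end (+x end, 104 mm from its centre), 6 mm above its underside: the end that must stick out past the riser.
- tape: Roll of brown packing tape lying flat (its axis upright) on the riser between the notebook and the right-hand end, 96 mm across, 48 mm high, about 50 g. Treat it as a solid disc: its hole cannot be entered. Slides when pushed. Origin: underside centre.
- tape_centre (a point): Centre of the roll of tape, half-way up (24 mm above the riser's top).
- cream: Bystander: white cream tube with a brown cap, 39 x 150 x 39 mm, lying on the riser near its left end on the robot's side; origin: underside centre. Leave it alone.
- marker: Bystander: marker, 17 x 135 x 16 mm, on the table near the robot, right of the middle. Leave it alone.
- lotion_a: Bystander: white pump bottle with a black pump, 70 x 70 x 200 mm, on the table right of the riser; origin: underside centre. Leave it alone.
- scissors_1: Bystander: scissors lying on the table, far left, 87 x 199 x 9 mm. Leave it alone.
- lotion_7: Bystander: white pump bottle with a black pump, 70 x 71 x 200 mm, on the table, far right; origin: underside centre. Leave it alone.
Not all that is in view belongs to the job. What is shaped like the tape but blue is not meant.

How it is judged (in metres and radians):
On the way, in this order (a step that is already met when the one before it is completed fails the run):
1. the roll of tape is pushed to the near side of the riser, lying flat, with the notebook not yet slid to the end (x of tape_centre in the frame of riser below -0.06 m and z of tape_centre in the frame of riser between 0.076 and 0.092 m and angle between tape_centre's own z axis and vertical below 0.08 rad and y of notebook_lead in the frame of riser_edge above 0.03 m), for 0.2 s.
2. the notebook sticks out past the right-hand end by 6 cm, square (y of notebook_lead in the frame of riser_edge between -0.073 and -0.047 m and angle between the x axis of notebook and the y axis of riser, either way round below 0.14 rad and x of notebook_centre in the frame of riser between -0.105 and 0.105 m and angle between notebook's own z axis and vertical below 0.06 rad and z of notebook in the frame of riser between 0.054 and 0.068 m), for 0.2 s.
At the end, for the whole second after the job is handed in: Notebook flat on the riser, its leading end 60 +-13 mm past the right-hand edge, square within 0.14 rad, its middle within 105 mm of the riser's centre line; tape roll flat on the riser, its centre 60 mm or more to the robot's side of that line; both at rest (all of step 2 and x of tape_centre in the frame of riser below -0.06 m and z of tape_centre in the frame of riser between 0.076 and 0.092 m and angle between tape_centre's own z axis and vertical below 0.08 rad and linear speed of each of notebook, tape below 0.01 m/s); the robot touches nothing.
It fails at once if the notebook is lifted or tipped (z of notebook in the frame of riser above 0.075 m or angle between notebook's own z axis and vertical above 0.15 rad).
It fails at once if the roll of tape is lifted, tipped or pushed off (z of tape_centre in the frame of riser above 0.1 m or z of tape_centre in the frame of riser below 0.07 m or angle between tape_centre's own z axis and vertical above 0.35 rad).
It fails at once if the notebook hits the roll of tape (contact force between notebook and tape above 0.5 N).
It fails at once if one of the other things is moved by more than 30 mm (distance of any of cream, marker, lotion_a, scissors_1, lotion_7 from where it was at the start of the episode above 0.03 m).
It also fails if it takes over 64 s, if anything falls off the work surface, if the arm or the gripper's body presses on something with over 40 N, if the wrist force passes 120 N, or if a joint passes its speed limit or range.

## Working session

There is one attempt and no reset: what is moved stays moved. The work goes in short steps, each a Python script; the robot and the scene stay as the last script left them, time stands still between calls to the robot, and variables do not carry over. Pictures are saved under pics/ and viewed, at most 10 in all, crops included, and the job is handed in when it is done.

```bash
mkdir -p pics
cat > h.py <<'E'
import numpy as np, cv2
from workcell import robot, solve_ik, imaging
from scipy.spatial.transform import Rotation as R
def rot(f):
    a=np.array(f["attitude"],float)
    return a if a.shape==(3,3) else R.from_quat(a[[1,2,3,0]]).as_matrix()
def dist(f): return np.array([f["k1"],0,0,0,0],float)
def px2w(f,uv,z):
    p=cv2.undistortPoints(np.array(uv,float).reshape(-1,1,2),np.array(f["K"],float),dist(f)).reshape(-1,2)
    d=np.c_[p[:,0],-p[:,1],-np.ones(len(p))]@rot(f).T
    c=np.array(f["xyz"],float); return c+d*((z-c[2])/d[:,2])[:,None]
def w2px(f,P):
    q=(np.array(P,float).reshape(-1,3)-np.array(f["xyz"]))@rot(f)
    q=q*[1,-1,-1]
    return cv2.projectPoints(q,np.zeros(3),np.zeros(3),np.array(f["K"],float),dist(f))[0].reshape(-1,2)
def save(f,n,box=None,s=1):
    im=f["pixels"][:,:,::-1]
    if box: im=im[box[1]:box[3],box[0]:box[2]]
    cv2.imwrite("pics/"+n,cv2.resize(im,None,fx=s,fy=s,interpolation=cv2.INTER_CUBIC))
E
python3 - <<'E'
from h import *
for n in("top","side"):
    f=imaging.grab_frame(n); save(f,n+"0.png",s=1.5); print(n,f["xyz"],f["attitude"],f["K"],f["k1"])
print(robot.get_tcp_rot(),robot.get_time())
E
```

```text
top [ 322.44968716  -36.68706771 1730.94203995] [-0.70312574 -0.02965506  0.02786249  0.70990031] [[493.15955504   0.         257.39436193]
 [  0.         493.15955504 189.72411539]
 [  0.           0.           1.        ]] -0.07061703646809116
side [  98.75975697 1064.0862895  1013.67440862] [-0.13628332 -0.0711629   0.43127409  0.88902495] [[391.53231526   0.         253.80198896]
 [  0.         391.53231526 188.4140856 ]
 [  0.           0.           1.        ]] -0.13840351950739735
[-2.06487417e-04  2.11262507e-01  9.77428974e-01 -8.43902728e-04] 0.1
```

View pics/top0.png

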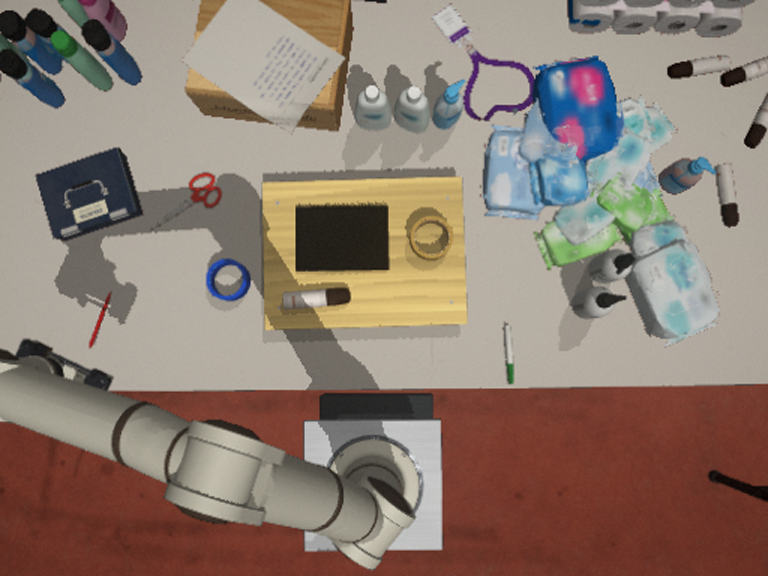

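View pics/side0.png

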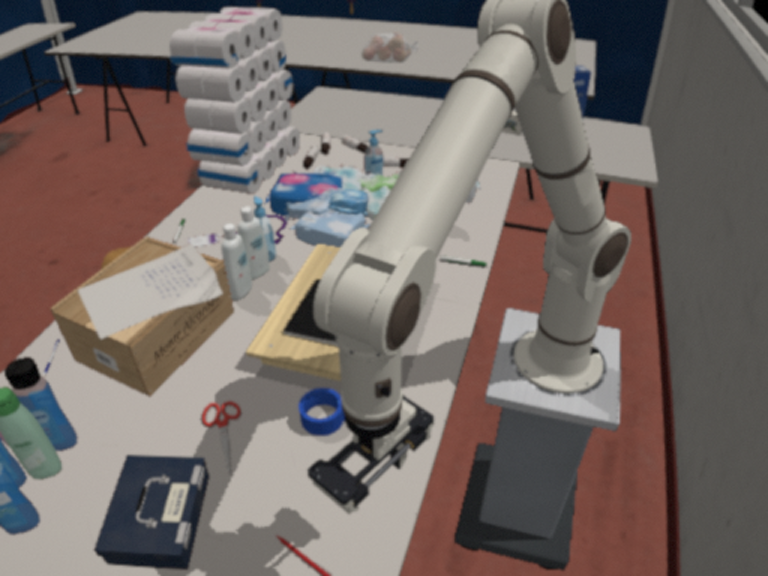

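The top picture (at 1.5x) shows the riser with corners near (263,181), (464,177), (467,325) and (264,329). The notebook is at (342,238) and the cream tube at (316,298). There are two tape-like rings: brown at (429,235), on the riser between the notebook and the right end, and blue at (228,280), on the table. The brown one fits the description. I'll confirm it in a crop and measure.

```bash
cat >> h.py <<'E'
def rect(f,mask):
    c=max(cv2.findContours(mask.astype(np.uint8),0,2)[0],key=cv2.contourArea)
    return c.reshape(-1,2)
def nb(f,box=(180,120,310,200)):
    g=f["pixels"].max(2)<60; m=np.zeros_like(g); m[box[1]:box[3],box[0]:box[2]]=g[box[1]:box[3],box[0]:box[2]]
    c=rect(f,cv2.morphologyEx(m.astype(np.uint8),cv2.MORPH_OPEN,np.ones((5,5))))
    return cv2.minAreaRect(px2w(f,c,72)[:,:2].astype(np.float32))
E
python3 - <<'E'
from h import *
np.set_printoptions(precision=1,suppress=True)
f=imaging.grab_frame("top"); save(f,"crop.png",(165,105,325,225),5)
hsv=cv2.cvtColor(f["pixels"],cv2.COLOR_RGB2HSV)
print("nb",nb(f,(180,120,262,190)))
cor=np.array([(263,181),(464,177),(467,325),(264,329)])/1.5
print(px2w(f,cor,60)[:,:2]); 
for uv in [(286,157),(300,160),(220,147),(278,130),(300,210),(180,130)]: print(uv,hsv[uv[1],uv[0]])
E
```

```text
nb ((565.44677734375, 67.84617614746094), (208.12684631347656, 140.61695861816406), 89.42935180664062)
[[ 700.7  247.9]
 [ 705.  -214.5]
 [ 365.4 -214.9]
 [ 360.6  243.9]]
(286, 157) [ 21 121 179]
(300, 160) [ 20 148 176]
(220, 147) [21 75 34]
(278, 130) [ 21 115 199]
(300, 210) [ 21 112 218]
(180, 130) [ 22 115 216]
```

View pics/crop.png

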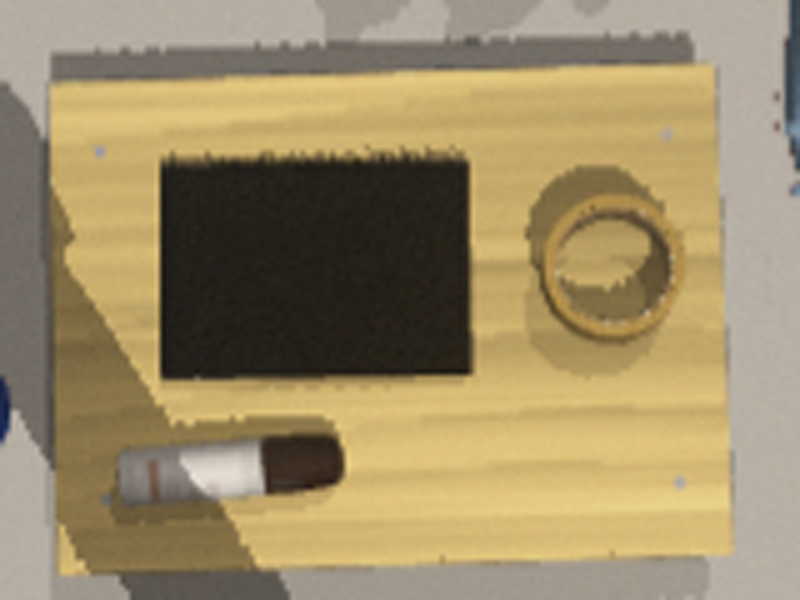

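The crop confirms the brown ring: tape rim centre at crop (613,267), riser corners at (50,83), (714,64), (733,553) and (60,574). Next I compute the frames and check IK, then push the tape with closed fingers.

```bash
cat >> h.py <<'E'
def crop(p): return np.array([165,105])+(np.array(p,float)+.5)/5-.5
def frame(f):
    c=px2w(f,crop([(50,83),(714,64),(733,553),(60,574)]),60)[:,:2]
    ctr=c.mean(0); ey=(c[0]-c[1]+c[3]-c[2]); ey/=np.linalg.norm(ey); return ctr,np.array([ey[1],-ey[0]]),ey,c
def down(yax):
    y=np.array([*yax,0.]);z=np.array([0,0,-1.]);q=R.from_matrix(np.c_[np.cross(y,z),y,z]).as_quat(); return q[[3,0,1,2]]
E
python3 - <<'E'
from h import *
np.set_printoptions(precision=3,suppress=True)
f=imaging.grab_frame("top")
o,ex,ey,c=frame(f); print("riser",o,ex,ey,c)
t=px2w(f,crop([(613,267)]),108)[0,:2]; print("tape",t,(t-o)@ex,(t-o)@ey)
n=np.array(nb(f,(180,120,262,190))[0]); print("nb",n,(n-o)@ex,(n-o)@ey)
np.savez("fr.npz",o=o,ex=ex,ey=ey,t=t,n=n)
q=down(ey); tx,ty=(t-o)@ex,(t-o)@ey
def P(x,y,z): return [*(o+x*ex+y*ey),z]
for a in [(tx+85,ty,250),(tx+85,ty,91),(-55,ty,91)]: print(P(*a),solve_ik(P(*a),q))
q2=down(ex); nx,ny=(n-o)@ex,(n-o)@ey
for a in [(nx,ny+140,91),(nx,ny-130,91)]: print(P(*a),solve_ik(P(*a),q2))
E
```

```text
riser [534.197  17.488] [1.   0.02] [-0.02  1.  ] [[ 698.816  250.449]
 [ 707.203 -207.848]
 [ 370.37  -214.54 ]
 [ 360.401  241.89 ]]
tape [ 559.534 -133.163] 22.309235684207955 -151.12890925527793
nb [565.447  67.846] 32.2534045550718 49.72135919251952
[np.float64(644.5170772955183), np.float64(-131.4578523807529), 250] [ 0.211  0.483 -0.071  1.541  0.037  1.119  1.723]
[np.float64(644.5170772955183), np.float64(-131.4578523807529), 91] [ 0.285  0.665 -0.174  1.647  0.144  0.842  1.641]
[np.float64(482.240510226796), np.float64(-134.7141952346666), 91] [ 0.254  0.439 -0.043  2.051  0.03   0.652  1.783]
[np.float64(562.6380154293331), np.float64(207.81799779920667), 91] [-0.31   0.578 -0.116  1.804  0.091  0.765 -0.453]
[np.float64(568.0549134071371), np.float64(-62.12765824344584), 91] [-0.003  0.536  0.083  1.882 -0.064  0.726  0.136]
```

Run:
```python
from h import *
d=np.load("fr.npz"); o,ex,ey,t=d["o"],d["ex"],d["ey"],d["t"]
tx,ty=(t-o)@ex,(t-o)@ey; q=down(ey)
def P(x,y,z): return [*(o+x*ex+y*ey),z]
robot.close(10)
robot.goto(P(tx+85,ty,250),q)
robot.line_to(P(tx+85,ty,92),v=150)
robot.line_to(P(-30,ty,92),v=70)
robot.hold(.2); print(robot.get_time(),robot.get_tool_pos(),robot.get_wrist_force())
f=imaging.grab_frame("top"); save(f,"t1.png",(165,105,325,225),5)
f=imaging.grab_frame("side"); save(f,"s1.png",(130,130,350,290),3.6)
```

```text
8.0083 [ 507.35372404 -134.19983752   91.96261362] [-1.11495875  0.6221675  -0.76215731]
```

View pics/t1.png

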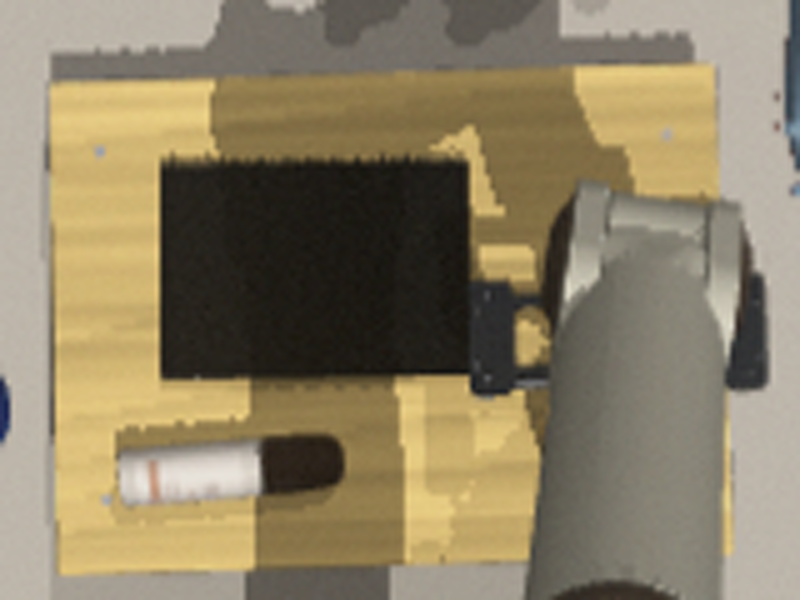

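View pics/s1.png

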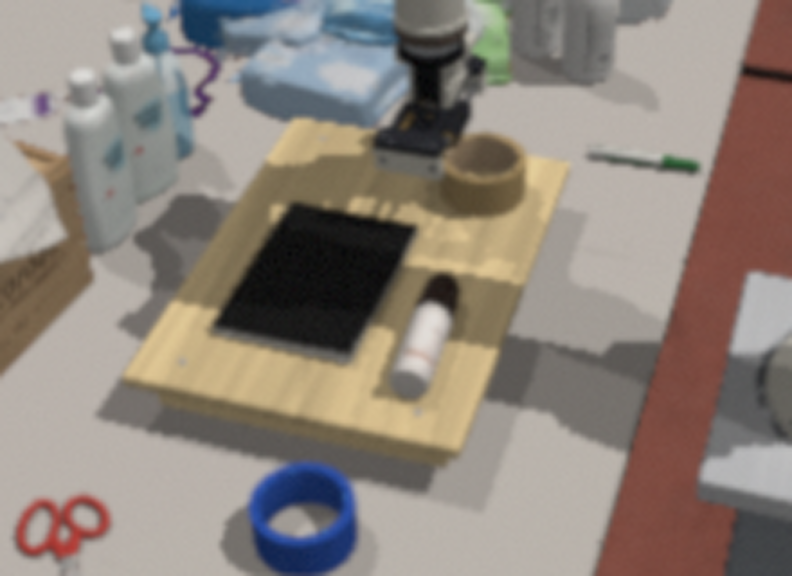

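The top crop shows the notebook undisturbed, with the arm covering the tape. In the side crop the tape rim centre is near (484,158), in front of the fingers. I locate it, then finish the push.

Run:
```python
from h import *
d=np.load("fr.npz"); o,ex,ey,t=d["o"],d["ex"],d["ey"],d["t"]
ty=(t-o)@ey; q=down(ey)
def P(x,y,z): return [*(o+x*ex+y*ey),z]
f=imaging.grab_frame("side")
p=px2w(f,[(130+484.5/3.6-.5,130+158.5/3.6-.5)],108)[0,:2]-o; print("tape",p@ex,p@ey)
robot.line_to(P(-56,ty,92),v=70); robot.hold(.2)
robot.line_to(P(-30,ty,92),v=100)
robot.line_to(P(-20,ty,230),v=200)
print(robot.get_time())
# park clear over the left of the notebook start point for the next push
n=d["n"]; q2=down(ex); nx,ny=(n-o)@ex,(n-o)@ey
robot.gripper_open()
robot.goto(P(nx,ny+140,230),q2); print(robot.get_time())
f=imaging.grab_frame("top"); save(f,"t2.png",(165,105,325,225),5)
```

```text
tape -90.57245709188881 -149.32185470628036
10.1333
13.45
```

View pics/t2.png

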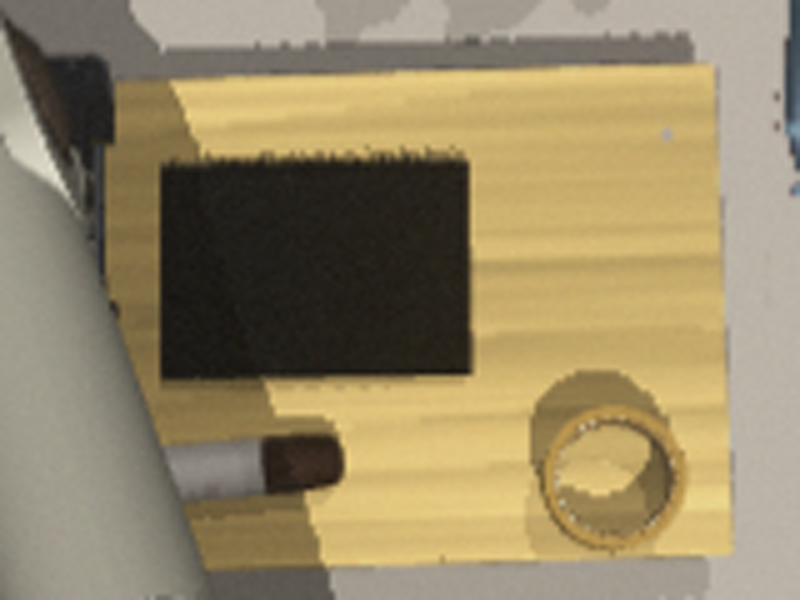

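The tape is at the near side (rim centre at crop (614,477)), flat and clear of the notebook's path. The notebook hasn't moved. Now I push the notebook with open fingers, stopping short to measure.

Run:
```python
from h import *
d=np.load("fr.npz"); o,ex,ey,n=d["o"],d["ex"],d["ey"],d["n"]
def P(x,y,z): return [*(o+x*ex+y*ey),z]
f=imaging.grab_frame("top"); p=px2w(f,crop([(614,477)]),108)[0,:2]-o; print("tape",p@ex,p@ey)
nx,ny=(n-o)@ex,(n-o)@ey
robot.line_to(P(nx,ny+140,89.5),v=120)
print(robot.get_wrist_force())
robot.line_to(P(nx,-50,89.5),v=60); robot.hold(.2)
print(robot.get_time(),robot.get_tool_pos(),robot.get_wrist_force())
f=imaging.grab_frame("top"); save(f,"t3.png",(165,105,325,225),5)
f=imaging.grab_frame("side"); save(f,"s3.png",(130,130,350,290),3.6)
```

```text
tape -117.30568243056759 -146.95188528864438
[ 1.00444332 -0.1590606  -0.0838717 ]
19.2083 [567.42839728 -31.76079804  89.47981567] [-0.42580409  1.33678524 -0.36671109]
```

View pics/t3.png

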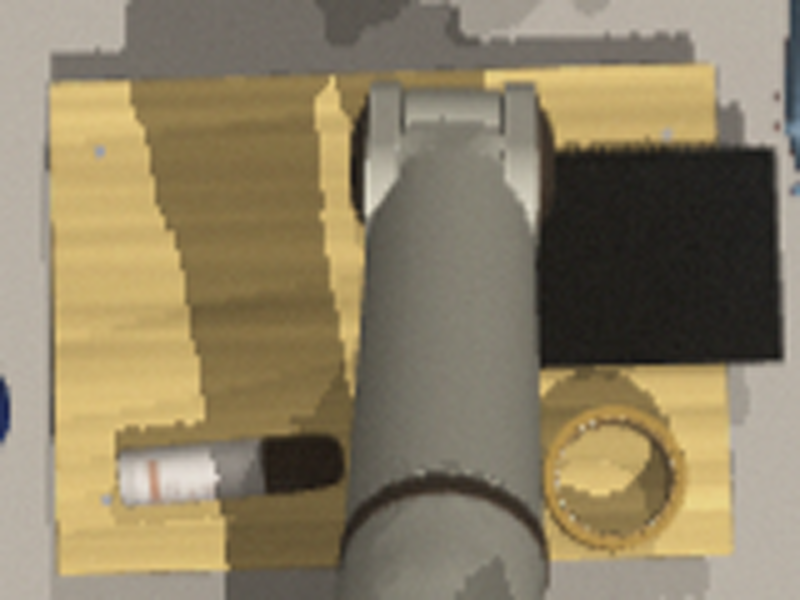

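View pics/s3.png

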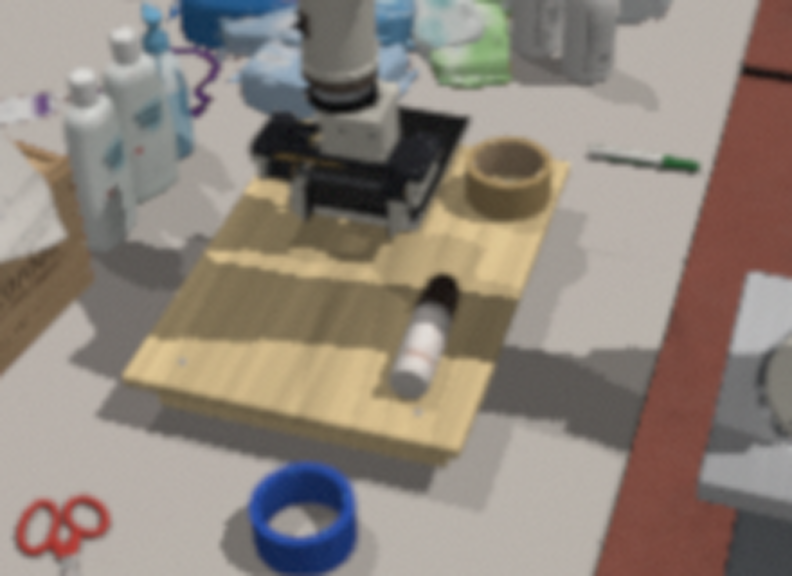

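The notebook's leading edge runs from (774,147) to (782,360) in the crop, square to the riser, with about 40 mm sticking out. It is clear of the tape. I compute the overhang and finish the push.

Run:
```python
from h import *
d=np.load("fr.npz"); o,ex,ey,n=d["o"],d["ex"],d["ey"],d["n"]; nx=(n-o)@ex
def P(x,y,z): return [*(o+x*ex+y*ey),z]
f=imaging.grab_frame("top")
l=(px2w(f,crop([(774.5,147),(782,360)]),72)[:,:2]-o)
e=(px2w(f,crop([(717,142),(725.5,360)]),60)[:,:2]-o)
over=(e@ey).mean()-(l@ey).mean(); print("over",over,l@ey,e@ey,"lead dist -230 ref",-230-(l@ey).mean())
s=60-over; print("push",s)
assert 0<s<35
print(robot.line_to(P(nx,-50-s,89.5),v=40,contact_N=8)); robot.hold(.3)
print(robot.get_time(),robot.get_wrist_force())
robot.line_to(P(nx,-50-s+40,89.5),v=100)
robot.line_to(P(nx,-50-s+40,250),v=200)
robot.goto(P(nx,240,260),down(ex)); print(robot.get_time())
f=imaging.grab_frame("top"); save(f,"t4.png",(165,105,325,225),5)
```

```text
over 37.434289315623175 [-266.51955978 -265.60957277] [-228.66115248 -228.59940144] lead dist -230 ref 36.06456627516434
push 22.565710684376825
False
20.375 [0.31325622 0.81024414 0.2032033 ]
22.9333
```

View pics/t4.png

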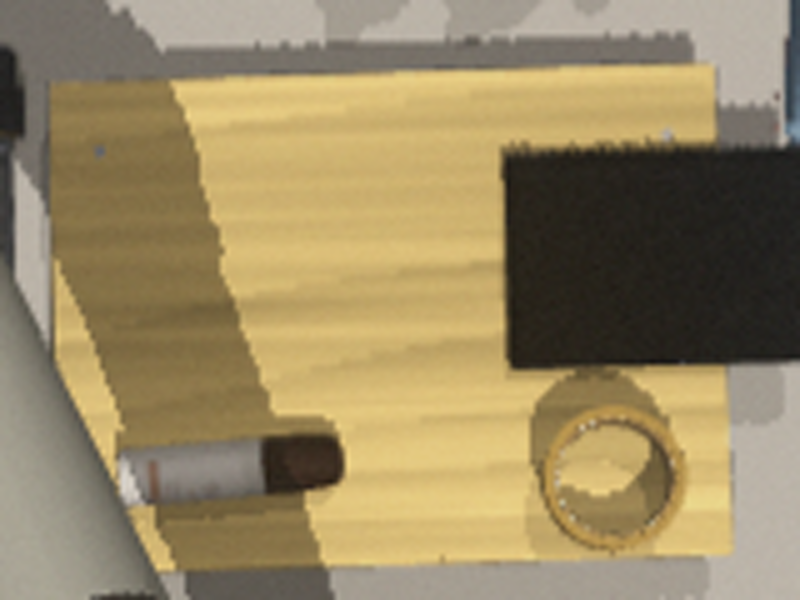

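The notebook's rear edge runs from (504,150) to (511,366), square to the riser, and the tape hasn't moved from (614,477). I check the overhang numerically and hand in if it is good.

Run:
```python
from h import *
d=np.load("fr.npz"); o,ex,ey=d["o"],d["ex"],d["ey"]
f=imaging.grab_frame("top")
r=nb(f,(255,125,345,190)); c=np.array(r[0])-o
print(r,"x",c@ex,"lead over (box)",-229.3-(c@ey)+max(r[1])/2)
b=px2w(f,crop([(504,150),(511,366)]),72)[:,:2]-o; over=-229.3-(b@ey).mean()+208
print("lead over (rear edge)",over)
ok=abs(over-60)<5 and abs(-229.3-c@ey+max(r[1])/2-60)<6
print(ok)
if ok: print(robot.sign_off())
```

```text
((571.6376953125, -167.16717529296875), (207.38327026367188, 144.06179809570312), 89.51885986328125) x 33.72810108990837 lead over (box) 59.76053114077905
lead over (rear edge) 60.68139367123763
True
the job is handed in; nothing more can be done
None
```

I pushed the tape to the near side of the riser, its centre about 117 mm to the robot's side of the centre line, then slid the notebook until about 60 mm stuck out past the right-hand end, square to the edge, and handed the job in.

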